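# Pin the heating bath in its working position

### The job

Lock the heating bath in its working position with the ball-lock pin from the white block: the bath is drawn along its rails by its black knob until the hole in its tongue lines up with the holes of the steel bracket, which has to be felt, for instance by resting the pin in the bracket and drawing the bath gently until the pin drops in. Push the pin fully home through all three holes by its button without forcing it, and let the button come back up so that the balls lock underneath; leave the other things where they are.

Things in the scene. Friction and masses are not known exactly. Their poses are not given: they have to be found in the camera images.
- bracket_hole (a point): Centre of the pin hole's mouth in the flat top of the steel bracket at the end of the bath's slide, 78 mm above the bench; fixed. z up; y along the rails towards the bath. The bracket is a clevis of two ears, 56 mm wide, open towards +y: upper ear 0 to 14 mm below this point, lower ear 26 to 34 mm below, free room under it down to 68 mm below. Holes 17 mm in diameter, no chamfer.
- bath_knob (a point): Middle of the upright black grip knob of the heating bath (white 190 mm square box, round steel well, top 188 mm above the bench), 28 mm in diameter, 78 to 118 mm above the bench, this point at 98. It stands on an arm whose top is 68 mm above the bench, 65 mm from the bath's side facing the robot. 100 mm to -x of bracket_hole; with the holes in line 175 to 205 mm to +y of it, see slide.
- slide: The fixed slide with the carriage that bears the bath (2.8 kg, friction 4 N, stays where left; starts 60 to 95 mm out along +y, end stop 6 mm past line-up). Origin below bracket_hole on the bench. The bath is screwed on through slots, so its place tells the tongue's only to 15 mm. The tongue, an 8 mm plate, tip 48 mm beyond its 17 mm hole, runs between the ears 16 to 24 mm below bracket_hole.
- pin_handle (a point): Centre of the ball-lock pin's handle: an upright grooved aluminium cylinder, 30 mm in diameter, 36 mm high. Its flat underside (shoulder, 18 mm below this point) rests on the white block, 68 mm above the bench. z points along the pin to the button. The only thing in the block with a steel button on top. About 150 to 250 g.
- pin_nose (a point): Tip of the pin's steel shank, on its axis 64 mm below the shoulder. Shank 16 mm in diameter, the last 5 mm tapering to 12 mm. Two balls, 37 mm below the shoulder, stick out 3.2 mm each and stop the pin at the bracket's mouth, nose 25 mm in (16 mm on the tongue); so it stands by itself, up to 7 degrees askew. Home, the shoulder lies on the bracket, nose 64 mm below bracket_hole, balls out under the lower ear.
- button_top (a point): Centre of the top of the pin's steel button, 18 mm in diameter, standing 10 mm out of the handle's top when released (28 mm above pin_handle), 4 mm when pressed.
- button (a joint): How far the pin's button is pressed, m: 0 released, 0.006 fully in; its spring pushes back with 7 N at 0, 13 N at 0.006. The balls draw in as it goes and clear the hole only in its last 1 mm; more push on the bottomed button drives the pin. Let up too early, the balls grip the hole's wall and the button stays part way in. Over 25 N on the button is forcing it.
- pin: The ball-lock pin; origin at the centre of its shoulder, z along it towards the button.
- pin_block: White plastic block 195 x 60 x 68 mm, fixed, long side along its x; origin at the centre of its underside. Three holes of 25 mm, 65 mm apart along x, hold upright the ball-lock pin and two other parts, in any order.
- clevis_pin: Plain steel pin in the block, flat head 28 mm in diameter and 10 mm high, no button. Not needed. Origin under its head.
- clamp_screw: Black six-lobed clamp screw in the block, knob 42 mm wide and 26 mm high. Not needed. Origin under its knob.
- beaker: Glass beaker, 70 mm wide, 90 mm high. Not needed. Origin under it.
- flask: Conical glass flask, 76 mm wide, 112 mm high. Not needed. Origin under it.
- jar: Brown glass jar, 60 mm wide, 100 mm high. Not needed. Origin under it.
- cork_ring: Cork flask ring, 90 mm wide, 28 mm high, lying flat. Not needed.
- spanner: Steel spanner, 180 mm long, lying flat. Not needed.
- bosshead: Blue rod clamp with a black screw, 85 mm long and 32 mm high, lying on the bench. Not needed.
There are look-alikes about, which are no part of the job. Leave any brown or purple look-alike of the pin alone.

How it is judged:
On the way:
1. the pin passes through both ears and the tongue with its button pressed (value of joint button above 0.004 m and z of pin_nose in the frame of bracket_hole below -0.052 m and horizontal distance between pin_nose and bracket_hole below 0.003 m), for 0.05 s.
At the end, for the whole second after the job is handed in: The bath is up at the bracket (knob at most 210 mm along the rails), the pin is home in the bracket (within 2.5 mm of full depth, upright, nose within 2.5 mm of the hole's axis) and at rest, and its button is fully out (within 1.2 mm) (y of bath_knob in the frame of bracket_hole below 0.21 m and z of pin_nose in the frame of bracket_hole below -0.0615 m and horizontal distance between pin_nose and bracket_hole below 0.0025 m and angle between the z axis of pin_handle and the z axis of bracket_hole, either way round below 0.08 rad and value of joint button below 0.0012 m and linear speed of pin below 0.01 m/s); the robot touches nothing.
It fails at once if the pin is forced: its button is pushed with more than 25 N (contact force between the fingers and button above 25 N).
It fails at once if the pin is rammed into the bracket or tongue, or the tongue dragged against it, with more than 50 N (contact force between pin and slide above 50 N).
It fails at once if another part or a piece of glassware is moved by more than 25 mm (distance of any of clevis_pin, clamp_screw, beaker, flask, jar, cork_ring, spanner, bosshead from where it was at the start of the episode above 0.025 m).
It also fails if it takes over 72 s, if anything falls off the work surface, if the arm or the gripper's body presses on something with over 40 N, if the wrist force passes 120 N, or if a joint passes its speed limit or range.

### The arm

A 6-joint arm with a two-finger parallel gripper is mounted at the origin on the work surface. World frame = base frame: x ahead of the robot, y to its left, z up, the work surface at z = 0. Lengths are in m, angles in rad, forces in N, time in s.
With the tool pointing down it reaches from about 0.3 to 0.875 m from the base axis. Payload 6.4 kg.
Tool frame: the origin (TCP) lies between the finger pads; the fingertips stand 25 mm ahead of it and the grasp point (between the pads) lies 6 mm ahead of it; z points along the fingers, y is the line along which they close (so a half turn about z gives the same grasp; the last joint's range is limited). The gripper opens to 85 mm and grips with 20 to 120 N. Pads are 22 mm wide; open, the fingers measure 114 mm over their backs; the gripper's body (76 mm by 85 mm) begins 54 mm behind the grasp point. The pads swing forward as they close: fully open they stand 13 mm farther back than shut.
Start: joints at [1.104, 0.181, 1.607, -0, 1.354, -0.206], TCP at [0.148, 0.556, 0.256] pointing down, gripper open.
Joint ranges: [-2.99, 2.99], [-0.89, 2.07], [0.3, 2.58], [-1.14, 4.28], [0, 2.63], [-3.12, 3.12]. Speed limits (rad/s): [2.57, 2.57, 3.01, 3.14, 3.14, 3.14].

### API

Orientations are given as a unit quaternion [w, x, y, z].
In Python, from bench import ctrl gives the robot as it stands.
- The arm moves only by the tool servo_tool, never from a script. Its argument "series" is text: rows parted by semicolons, each of 7 numbers parted by spaces: the gripper command: -1 is fully open, 1 is shut, values between are in proportion, then the shift along the tool's x, y, z in m, then the turn, a rotation vector about the tool's x, y, z in degrees. A call has 1 to 12 rows; each row is the pose to reach, as a shift and turn from the pose commanded when the call began, along the tool's axes at that moment; what a row does not reach only later rows make up. A row lasts 1/12 s, in which the tool goes at most 41.7 mm and 7.16 degrees, less where a joint would pass 70% of its speed; a pose out of reach is approached as far as the arm can. A call with a gripper value outside its range is refused whole. The fingers move at their own pace and stop on an object; the grip force is fixed at half the most. Time passes only in rows, so rows that repeat a pose let the fingers close. It gives the time, the measured TCP pose, the force, the opening and the grip force at its end, in the units of the state.
- ctrl.get_obs(): the state, without advancing time (a new reading comes with each control period).
- ctrl.camera(name): name is "scene" or "top"; returns a dict with "img" (480x640x3 uint8, red, green, blue), "z_map" (480x640 float32, m along the optical axis (not along the pixel's ray), 0 where there is no reading), "fovy" (degrees; the focal length in pixels is half the picture's height over the tangent of half this angle, whatever the lens; pixels are square), "cx", "cy" (the principal point, pixels), "extrinsics" (4x4, takes a point from camera to world coordinates). Camera axes: x right, y down, z forward; pixel columns grow to the right and rows downward; lengths in m; the calibration is good to about 2 mm. A picture is of the moment at which its call begins.
- ctrl.hand_in(): hands the job in; it is judged then, once.
The state is a dict: "time_s": time; "q": joint angles; "dq": joint speeds; "joint_efforts": joint torques, N m; "eef_pos": TCP position; "eef_rot": TCP orientation; "wrist_force": force on the tool from outside, world axes, zero at the start; "torque": the same for the moment, N m; "opening": opening from 0.0 (shut) to 1.0 (fully open); "grasp_force": force on a finger pad.
Only numpy, scipy, OpenCV 4.12 (cv2) and the standard library are available. Lean on these libraries where they do the work, as an engineer would, in place of code of your own. Each camera call takes 0.05 s, during which the arm holds its last target. There are 200 camera calls.

## Working session

There is one attempt and no reset: what is moved stays moved. The work goes in short steps, Python scripts to look and compute and a tool call to move; the robot and the scene stay as the last step left them, time stands still between calls to the robot, and variables do not carry over. Pictures are saved under pics/ and viewed, at most 10 in all, crops included, and the job is handed in when it is done.

Besides the shell and the picture viewer there is one more tool, called as a command line: name --argument value ..., lists and objects as JSON in quotes. servo_tool: Moves the arm, as the interface text tells. Its arguments: {"type":"object","properties":{"series":{"type":"string"}},"required":["series"]}

```bash
ls; mkdir -p pics; cat > h.py <<'E'
import numpy as np, cv2
from bench import ctrl
def cam(n):
    c=ctrl.camera(n); c['f']=240/np.tan(np.radians(c['fovy'])/2); return c
def pts(c):
    v,u=np.mgrid[:480,:640]; z=c['z_map']
    P=np.stack([(u-c['cx'])/c['f']*z,(v-c['cy'])/c['f']*z,z],-1)
    E=np.array(c['extrinsics']); return P@E[:3,:3].T+E[:3,3]
def ray(c,u,v,h):
    E=np.array(c['extrinsics']); d=E[:3,:3]@[(u-c['cx'])/c['f'],(v-c['cy'])/c['f'],1]; o=E[:3,3]
    return o+d*(h-o[2])/d[2]
E
python3 - <<'E'
from h import *
for n in('top','scene'):
    c=cam(n); cv2.imwrite(f'pics/{n}0.png',c['img'][...,::-1]); np.savez(f'{n}0.npz',**c)
    print(n,c['f'],c['cx'],c['cy'],np.round(c['extrinsics'],3).tolist())
o=ctrl.get_obs(); print(o)
E
```

```text
pics
top 441.7940387510823 321.134180653407 243.04714443864233 [[-0.011, -0.989, 0.146, 0.377], [-1.0, 0.013, 0.012, -0.042], [-0.013, -0.146, -0.989, 1.172], [0.0, 0.0, 0.0, 1.0]]
scene 469.2474887441246 315.84702515459037 237.80536512999558 [[0.638, 0.613, -0.466, 1.02], [0.77, -0.494, 0.404, -0.49], [0.017, -0.616, -0.787, 0.933], [0.0, 0.0, 0.0, 1.0]]
{'time_s': 0.1, 'q': array([ 1.10370332e+00,  1.81507583e-01,  1.60784837e+00, -1.03354391e-07,
        1.35380690e+00, -2.06284262e-01]), 'dq': array([ 1.42140940e-03, -2.34859447e-03, -7.21414013e-05, -1.01892236e-03,
       -1.63961141e-03, -5.71978793e-04]), 'joint_efforts': array([ 7.38192957e-04, -4.45875549e+01, -3.52241528e+01, -3.22050619e-04,
        4.13903399e-03,  1.55370816e-05]), 'eef_pos': array([0.1480457 , 0.55516607, 0.25548007]), 'eef_rot': array([-2.59320531e-04,  1.30035041e-01,  9.91509088e-01, -7.41035708e-04]), 'wrist_force': array([ 0.25247515, -0.08871233, -0.364542  ]), 'torque': array([ 0.00588419, -0.02107646,  0.07059909]), 'grasp_force': 0.0, 'opening': 1.000994883169705}
```

View pics/top0.png

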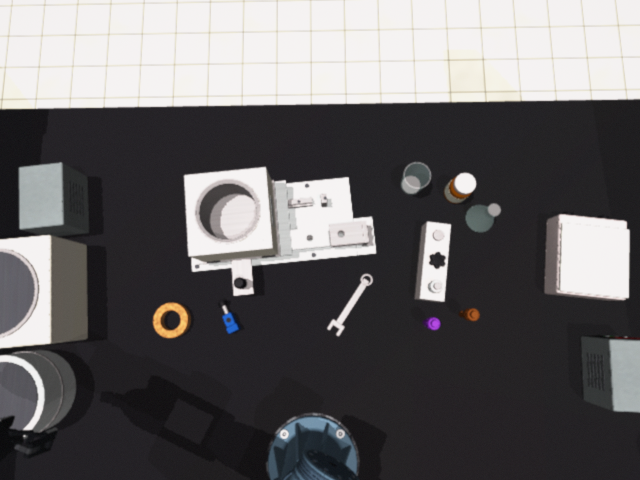

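View pics/scene0.png

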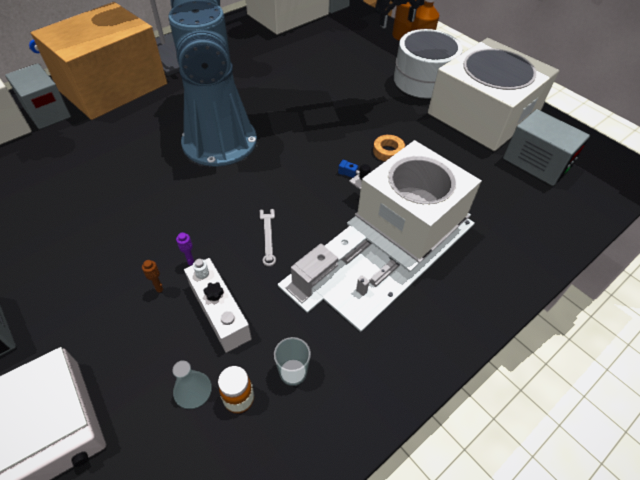

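Top: bath (229,215), knob (240,283), bracket hole ~(341,234), block with pin (436,287), screw (437,260), clevis pin (438,236); purple (433,323) and brown (472,314) look-alikes. Scene: pin button at (200,263), bracket hole ~(321,257).

```bash
python3 - <<'E'
from h import *
a=cv2.imread('pics/top0.png'); b=cv2.imread('pics/scene0.png')
A=cv2.resize(a[205:305,215:315],(400,400),interpolation=cv2.INTER_CUBIC)
B=cv2.resize(a[210:310,320:460][:, :],(560,400),interpolation=cv2.INTER_CUBIC)[:, :]
C=cv2.resize(b[225:325,180:380],(800,400),interpolation=cv2.INTER_CUBIC)
cv2.imwrite('pics/c1.png',np.vstack([np.hstack([A[:,120:360],B])[:300],C[:300]]))
for n,L in(('top',[(341,234),(436,287),(240,283),(438,236),(437,260)]),('scene',[(321,257),(200,263),(228,318)])):
    c=dict(np.load(n+'0.npz')); P=pts(c)
    for u,v in L: print(n,u,v,np.round(P[v-2:v+3:2,u-2:u+3:2].reshape(-1,3)[[0,4,8]],3).tolist())
    m=(abs(P[...,2]-.078)<.004)&(P[...,1]>-.2)&(P[...,1]<.1)&(P[...,0]>.2)
    v,u=np.nonzero(m); 
    q=P[m]; r=cv2.minAreaRect(q[:,:2].astype(np.float32)); print('bracket?',r,len(q),u.min(),u.max(),v.min(),v.max())
E
```

```text
top 341 234 [[0.571, -0.076, 0.048], [0.572, -0.082, 0.009], [0.567, -0.087, 0.01]]
top 436 287 [[0.428, -0.297, 0.116], [0.424, -0.302, 0.113], [0.419, -0.305, 0.118]]
top 240 283 [[0.443, 0.17, 0.117], [0.439, 0.165, 0.118], [0.434, 0.16, 0.119]]
top 438 236 [[0.558, -0.317, 0.077], [0.552, -0.321, 0.08], [0.546, -0.325, 0.084]]
top 437 260 [[0.495, -0.307, 0.097], [0.49, -0.312, 0.094], [0.485, -0.317, 0.096]]
bracket? ((0.6062873005867004, -0.027150794863700867), (0.17751188576221466, 0.23524624109268188), 2.8601109981536865) 784 272 368 185 254
scene 321 257 [[0.552, -0.074, 0.07], [0.558, -0.072, 0.067], [0.571, -0.078, 0.078]]
scene 200 263 [[0.427, -0.305, 0.114], [0.433, -0.304, 0.113], [0.436, -0.302, 0.106]]
scene 228 318 [[0.555, -0.324, 0.077], [0.561, -0.323, 0.076], [0.568, -0.322, 0.077]]
bracket? ((0.6189530491828918, -0.02469143271446228), (0.18816666305065155, 0.2329515665769577), 5.1567816734313965) 1046 291 420 210 282
```

View pics/c1.png

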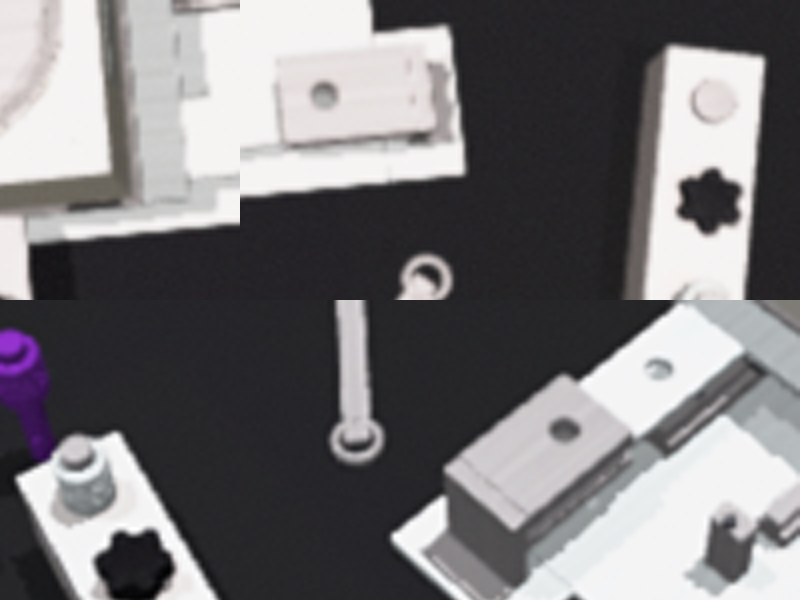

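Crop: bracket hole at top (341,234), scene (321,257); the tongue's hole is visible in scene at about (344.5,242). Now refine these.

```bash
cat > m.py <<'E'
from h import *
def hole(c,u,v,h,r=8,k=8):
    g=cv2.cvtColor(c['img'],cv2.COLOR_RGB2GRAY); s=g[v-r:v+r+1,u-r:u+r+1]
    s=cv2.resize(s,None,fx=k,fy=k,interpolation=cv2.INTER_CUBIC)
    t,b=cv2.threshold(s,0,255,cv2.THRESH_BINARY_INV+cv2.THRESH_OTSU)
    cs,_=cv2.findContours(b,cv2.RETR_EXTERNAL,cv2.CHAIN_APPROX_NONE)
    C=min(cs,key=lambda q:abs(cv2.pointPolygonTest(q,(r*k+k/2,r*k+k/2),True)) if len(q)<20 else -cv2.pointPolygonTest(q,(r*k+k/2,r*k+k/2),True))
    e=cv2.fitEllipse(C); x=(e[0][0]+.5)/k-.5+u-r; y=(e[0][1]+.5)/k-.5+v-r
    return np.round([x,y],2),np.round(np.array(e[1])/k,2),np.round(ray(c,x,y,h),4)
E
python3 - <<'E'
from m import *
T=dict(np.load('top0.npz'));S=dict(np.load('scene0.npz'))
print('bh top',*hole(T,341,234,.078)); print('bh sc',*hole(S,321,257,.078)); print('tongue',*hole(S,345,242,.062,6))
print('knob',*hole(T,240,283,.118,11))
for n,c in(('t',T),('s',S)):
    P=pts(c)
    d=np.hypot(P[...,0]-.43,P[...,1]+.303)
    for lo,hi in((.099,.108),(.110,.119)):
        m=(d<.03)&(P[...,2]>lo)&(P[...,2]<hi); q=P[m]; print(n,lo,len(q),q.mean(0).round(4),cv2.minEnclosingCircle(q[:,:2].astype(np.float32)))
    m=(abs(P[...,2]-.078)<.006)&(abs(P[...,0]-.57)<.05)&(P[...,1]<-.035)&(P[...,1]>-.16)
    print('br',len(P[m]),cv2.minAreaRect(P[m][:,:2].astype(np.float32)))
    m=(abs(P[...,2]-.188)<.006)&(abs(P[...,0]-.57)<.2)&(P[...,1]<.35)&(P[...,1]>0); print('bath',cv2.minAreaRect(P[m][:,:2].astype(np.float32)))
    m=(abs(P[...,2]-.068)<.006)&(abs(P[...,0]-.49)<.13)&(P[...,1]<-.2)&(P[...,1]>-.4); print('block',cv2.minAreaRect(P[m][:,:2].astype(np.float32)))
# bottom edge of base plate in top view for the rail direction
# pin button in images: print button/handle pixel centres by depth mask
    cv2.imwrite(f'pics/pin_{n}.png',0*c['img'])
B=cv2.resize(T['img'][270:305,420:455,::-1],(400,400),interpolation=cv2.INTER_CUBIC)
A=cv2.resize(S['img'][252:287,183:218,::-1],(400,400),interpolation=cv2.INTER_CUBIC)
cv2.imwrite('pics/c2.png',np.hstack([B,A]))
E
```

```text
bh top [340.65 233.12] [6.96 7.22] [ 0.5629 -0.0787  0.078 ]
bh sc [320.7  256.99] [6.   7.85] [ 0.5633 -0.0781  0.078 ]
tongue [344.6  241.63] [5.42 6.82] [0.5561 0.0018 0.062 ]
knob [240.34 282.82] [11.14 13.99] [0.439 0.164 0.118]
t 0.099 78 [ 0.4256 -0.3038  0.1037] ((0.4265719950199127, -0.30521565675735474), 0.014915909618139267)
t 0.11 45 [ 0.4262 -0.3054  0.1141] ((0.42604827880859375, -0.30548006296157837), 0.009072229266166687)
br 806 ((0.5628527998924255, -0.09899190068244934), (0.056298453360795975, 0.09521262347698212), 5.1240973472595215)
bath ((0.5985041856765747, 0.182328000664711), (0.19088301062583923, 0.1911267787218094), 5.007330417633057)
block ((0.47844502329826355, -0.3410530090332031), (0.11640910059213638, 0.2121705710887909), 82.16317749023438)
s 0.099 82 [ 0.4331 -0.3066  0.1036] ((0.4281352758407593, -0.3055523633956909), 0.01528595108538866)
s 0.11 51 [ 0.4289 -0.3057  0.1135] ((0.42708998918533325, -0.30610230565071106), 0.009595462121069431)
br 917 ((0.5635576844215393, -0.0975067988038063), (0.05944334343075752, 0.09786917269229889), 5.127578258514404)
bath ((0.5990573167800903, 0.1824502795934677), (0.19175663590431213, 0.19493676722049713), 5.20597505569458)
block ((0.4774164855480194, -0.34755486249923706), (0.13099581003189087, 0.21798980236053467), 82.41514587402344)
```

View pics/c2.png

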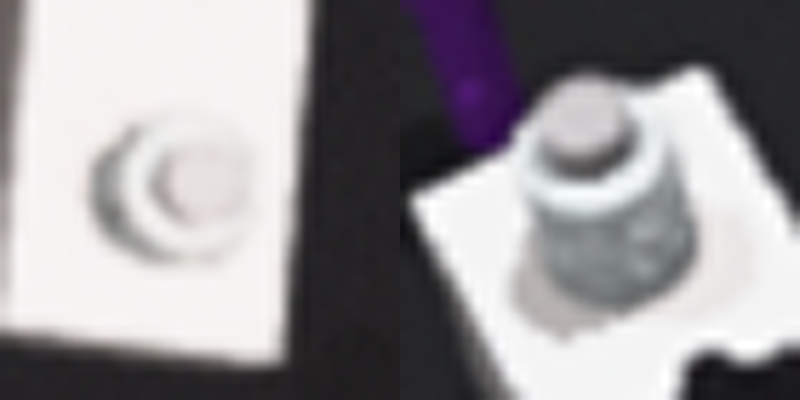

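Left: pin from top, button centre (438,286), handle about it; right: scene, button (234,262). Pin at (0.4265,-0.3055); bracket hole (0.563,-0.078), rails at yaw 5.1°, tongue hole about 80.5 mm out. Next, refine the knob and work out the first move.

```bash
cat >> h.py <<'E'
from scipy.spatial.transform import Rotation as Ro
def go(x,y,z,ang,o=None):
    """shift in tool axes and turn (deg about tool) to world x,y,z, tool down, tool y at world angle ang (deg)"""
    o=o or ctrl.get_obs(); w=o['eef_rot']; R=Ro.from_quat([w[1],w[2],w[3],w[0]])
    a=np.radians(ang); Y=np.array([np.cos(a),np.sin(a),0]); Z=np.array([0,0,-1.]); G=Ro.from_matrix(np.stack([np.cross(Y,Z),Y,Z],1))
    print('shift',R.inv().apply(np.array([x,y,z])-o['eef_pos']).round(4),'turn',np.degrees((R.inv()*G).as_rotvec()).round(2))
E
python3 - <<'E'
from h import *
for n in('top0','scene0'):
    c=dict(np.load(n+'.npz')); P=pts(c)
    m=(np.hypot(P[...,0]-.441,P[...,1]-.166)<.03)&(P[...,2]>.114)&(P[...,2]<.124); q=P[m]; print(len(q),q.mean(0),cv2.minEnclosingCircle(q[:,:2].astype(np.float32)))
go(.4415,.1645,.255,95.1)
E
```

```text
87 [0.43875989 0.16732301 0.11746383] ((0.4391951858997345, 0.16755305230617523), 0.013355178758502007)
58 [0.44106062 0.16661758 0.11769906] ((0.4418613910675049, 0.16629239916801453), 0.013165436685085297)
shift [-0.3843 -0.3018  0.0008] turn [ -0.08  -0.03 -20.04]
```

servo_tool --series "-1 -0.032 -0.025 0 0 0 -2; -1 -0.064 -0.05 0 0 0 -4; -1 -0.096 -0.075 0 0 0 -6; -1 -0.128 -0.1 0 0 0 -8; -1 -0.160 -0.125 0 0 0 -10; -1 -0.192 -0.15 0 0 0 -12; -1 -0.224 -0.176 0 0 0 -14; -1 -0.256 -0.201 0 0 0 -16; -1 -0.288 -0.226 0 0 0 -18; -1 -0.32 -0.251 0 0 0 -20; -1 -0.352 -0.276 0 0 0 -20; -1 -0.3822 -0.2998 0 0 0 -20"

```text
time_s: 1.1
eef_pos: [0.441, 0.1653, 0.2562]
eef_rot: [0.0, -0.044, 0.999, -0.0]
wrist_force: [-0.5, -0.0, 0.1]
opening: 0.998
grasp_force: 0.0
```

servo_tool --series "-1 0 0 0.03 0 0 0; -1 0 0 0.065 0 0 0; -1 0 0 0.1 0 0 0; -1 0 0 0.13 0 0 0; -1 0 0 0.15 0 0 0; -1 0 0 0.15 0 0 0; -1 0 0 0.15 0 0 0"

```text
time_s: 1.68
eef_pos: [0.4393, 0.1672, 0.1055]
eef_rot: [-0.002, -0.044, 0.999, -0.0]
wrist_force: [-0.8, -0.8, -0.1]
opening: 0.999
grasp_force: 0.0
```

```bash
python3 - <<'E'
from h import *
go(.440,.167,.104,95.1)
E
```

```text
shift [-0.0007 -0.0003  0.0015] turn [-0.   -0.18 -0.04]
```

servo_tool --series "0.2 0 0 0 0 0 0; 1 0 0 0 0 0 0; 1 0 0 0 0 0 0; 1 0 0 0 0 0 0; 1 0 0 0 0 0 0; 1 0 0 0 0 0 0; 1 0 0 0 0 0 0; 1 0 0 0 0 0 0"

```text
time_s: 2.35
eef_pos: [0.441, 0.1678, 0.1077]
eef_rot: [0.001, -0.044, 0.999, 0.0]
wrist_force: [-1.8, 0.8, 8.4]
opening: 0.3
grasp_force: 58.8
```

servo_tool --series "1 0 -0.004 0 0 0 0; 1 0 -0.012 0 0 0 0; 1 0 -0.02 0 0 0 0; 1 0 -0.028 0 0 0 0; 1 0 -0.036 0 0 0 0; 1 0 -0.044 0 0 0 0; 1 0 -0.052 0 0 0 0; 1 0 -0.06 0 0 0 0; 1 0 -0.068 0 0 0 0; 1 0 -0.075 0 0 0 0; 1 0 -0.08 0 0 0 0; 1 0 -0.0805 0 0 0 0"

```text
time_s: 3.35
eef_pos: [0.4482, 0.0869, 0.1077]
eef_rot: [0.001, -0.044, 0.999, 0.0]
wrist_force: [-2.6, 1.1, 9.2]
opening: 0.306
grasp_force: 59.5
```

servo_tool --series "1 0 0 0 0 0 0; 1 0 0 0 0 0 0; 1 0 0 0 0 0 0"

```text
time_s: 3.6
eef_pos: [0.4482, 0.087, 0.1077]
eef_rot: [0.001, -0.044, 0.999, -0.0]
wrist_force: [-1.7, -2.1, 8.0]
opening: 0.305
grasp_force: 59.5
```

servo_tool --series "1 0 -0.001 0 0 0 0; 1 0 -0.002 0 0 0 0; 1 0 -0.003 0 0 0 0; 1 0 -0.004 0 0 0 0; 1 0 -0.004 0 0 0 0"

```text
time_s: 4.02
eef_pos: [0.4484, 0.0843, 0.1077]
eef_rot: [0.001, -0.044, 0.999, 0.001]
wrist_force: [-2.4, 6.5, 8.6]
opening: 0.306
grasp_force: 59.6
```

servo_tool --series "1 0 -0.0005 0 0 0 0; 1 0 -0.001 0 0 0 0; 1 0 -0.001 0 0 0 0"

```text
time_s: 4.27
eef_pos: [0.4484, 0.0843, 0.1077]
eef_rot: [0.001, -0.044, 0.999, 0.002]
wrist_force: [-2.3, 11.5, 8.6]
opening: 0.314
grasp_force: 59.8
```

servo_tool --series "1 0 0.002 0 0 0 0; 1 0 0.004 0 0 0 0; 1 0 0.006 0 0 0 0; 1 0 0.0075 0 0 0 0; 1 0 0.0075 0 0 0 0; 1 0 0.0075 0 0 0 0"

```text
time_s: 4.77
eef_pos: [0.448, 0.0894, 0.1077]
eef_rot: [0.001, -0.044, 0.999, -0.0]
wrist_force: [-3.0, -2.3, 8.2]
opening: 0.304
grasp_force: 59.6
```

```bash
python3 - <<'E'
from h import *
c=cam('top'); cv2.imwrite('pics/t1.png',c['img'][...,::-1]); s=cam('scene'); np.savez('top1.npz',**c); np.savez('scene1.npz',**s)
I=[cv2.resize(x,(400,400),interpolation=cv2.INTER_CUBIC) for x in (c['img'][216:251,323:358,::-1],s['img'][240:275,303:338,::-1])]
cv2.imwrite('pics/c3.png',np.hstack(I))
P=pts(c); q=P[(np.hypot(P[...,0]-.448,P[...,1]-.088)<.03)&(P[...,2]>.1)]; print(ctrl.get_obs()['eef_pos'])
for n,c in(('a',c),('b',s)):
  P=pts(c); m=(abs(P[...,2]-.188)<.006)&(abs(P[...,0]-.57)<.2)&(P[...,1]<.35)&(P[...,1]>-.1); print('bath',cv2.minAreaRect(P[m][:,:2].astype(np.float32)))
E
```

```text
[0.4479707  0.08936686 0.10771485]
bath ((0.5679912567138672, 0.09869664162397385), (0.26818081736564636, 0.19041289389133453), 5.04038143157959)
bath ((0.5683543682098389, 0.09948504716157913), (0.2685534954071045, 0.19478864967823029), 5.274285316467285)
```

View pics/c3.png

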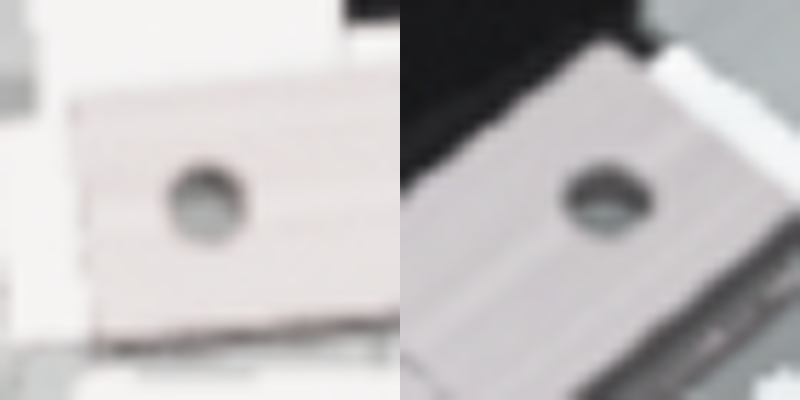

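servo_tool --series "1 0 0.0005 0 0 0 0; 1 0 0.001 0 0 0 0; 1 0 0.001 0 0 0 0; 1 0 0.001 0 0 0 0"

```text
time_s: 5.2
eef_pos: [0.4479, 0.0901, 0.1077]
eef_rot: [0.001, -0.044, 0.999, -0.001]
wrist_force: [-3.1, -3.7, 8.2]
opening: 0.301
grasp_force: 59.6
```

servo_tool --series "0.2 0 0 0 0 0 0; 0 0 0 0 0 0 0; -0.5 0 0 0 0 0 0; -1 0 0 0 0 0 0; -1 0 0 0 0 0 0; -1 0 0 0 0 0 0; -1 0 0 0 0 0 0; -1 0 0 -0.03 0 0 0; -1 0 0 -0.07 0 0 0; -1 0 0 -0.11 0 0 0; -1 0 0 -0.145 0 0 0; -1 0 0 -0.145 0 0 0"

```text
time_s: 6.2
eef_pos: [0.451, 0.0906, 0.259]
eef_rot: [0.007, -0.044, 0.999, -0.001]
wrist_force: [0.5, -0.2, 0.9]
opening: 0.998
grasp_force: 0.0
```

```bash
python3 - <<'E'
from h import *
go(.4265,-.3055,.25,83)
s=cam('scene');T=cam('top')
for n,c in(('t',T),('s',s)):
  P=pts(c); m=(abs(P[...,2]-.188)<.005)&(P[...,0]>.51)&(P[...,1]<.35)&(P[...,1]>-.1); r=cv2.minAreaRect(P[m][:,:2].astype(np.float32)); print('bath',r)
E
```

```text
shift [ 0.0595 -0.3923  0.009 ] turn [-0.03  0.75 12.07]
bath ((0.6057496070861816, 0.1025845855474472), (0.19108209013938904, 0.19006675481796265), 4.945024013519287)
bath ((0.6059502363204956, 0.10395246744155884), (0.1925753653049469, 0.19583410024642944), 5.265114784240723)
```

servo_tool --series "-1 0.0055 -0.036 0 0 0 1; -1 0.011 -0.072 0 0 0 2; -1 0.0165 -0.108 0 0 0 3; -1 0.022 -0.144 0 0 0 4; -1 0.0275 -0.18 0 0 0 6; -1 0.033 -0.216 0 0 0 8; -1 0.0385 -0.252 0 0 0 10; -1 0.044 -0.288 0 0 0 11; -1 0.0495 -0.324 0 0 0 12; -1 0.055 -0.36 0 0 0 12; -1 0.0595 -0.3923 0 0 0 12; -1 0.0595 -0.3923 0 0 0 12"

```text
time_s: 7.3
eef_pos: [0.4208, -0.31, 0.2491]
eef_rot: [-0.001, 0.063, 0.998, 0.0]
wrist_force: [0.1, -0.6, 0.3]
opening: 0.995
grasp_force: 0.0
```

servo_tool --series "-1 0 0 0.03 0 0 0; -1 0 0 0.06 0 0 0; -1 0 0 0.09 0 0 0; -1 0 0 0.11 0 0 0; -1 0 0 0.11 0 0 0; -1 0 0 0.11 0 0 0"

```text
time_s: 7.8
eef_pos: [0.4212, -0.3037, 0.1391]
eef_rot: [-0.002, 0.06, 0.998, 0.002]
wrist_force: [0.3, 0.4, 0.8]
opening: 0.995
grasp_force: 0.0
```

```bash
python3 - <<'E'
from h import *
go(.4265,-.3055,.099,83)
E
```

```text
shift [-0.0057 -0.0013  0.0401] turn [ 0.21 -0.23  0.07]
```

servo_tool --series "-1 -0.003 -0.001 0 0 0 0; -1 -0.0057 -0.0013 0.01 0 0 0; -1 -0.0057 -0.0013 0.025 0 0 0; -1 -0.0057 -0.0013 0.04 0 0 0; -1 -0.0057 -0.0013 0.04 0 0 0; -1 -0.0057 -0.0013 0.04 0 0 0"

```text
time_s: 8.3
eef_pos: [0.428, -0.3073, 0.1014]
eef_rot: [-0.0, 0.06, 0.998, 0.0]
wrist_force: [0.1, 0.6, 0.6]
opening: 1.0
grasp_force: 0.0
```

```bash
python3 - <<'E'
from h import *
go(.4265,-.3055,.099,83)
E
```

```text
shift [0.0017 0.0016 0.0024] turn [ 0.01 -0.02  0.07]
```

servo_tool --series "-1 0.0012 0.0016 0.0015 0 0 0; -1 0.0012 0.0016 0.0015 0 0 0; 0.2 0.0012 0.0016 0.0015 0 0 0; 1 0.0012 0.0016 0.0015 0 0 0; 1 0.0012 0.0016 0.0015 0 0 0; 1 0.0012 0.0016 0.0015 0 0 0; 1 0.0012 0.0016 0.0015 0 0 0; 1 0.0012 0.0016 0.0015 0 0 0; 1 0.0012 0.0016 0.0015 0 0 0"

```text
time_s: 9.05
eef_pos: [0.427, -0.3057, 0.1003]
eef_rot: [0.0, 0.061, 0.998, -0.0]
wrist_force: [-0.9, 1.0, 5.7]
opening: 0.327
grasp_force: 58.9
```

servo_tool --series "1 0 0 -0.01 0 0 0; 1 0 0 -0.03 0 0 0; 1 0 0 -0.06 0 0 0; 1 0 0 -0.09 0 0 0; 1 0 0 -0.12 0 0 0; 1 0 0 -0.12 0 0 0; 1 0 0 -0.12 0 0 0"

```text
time_s: 9.63
eef_pos: [0.4276, -0.3064, 0.2219]
eef_rot: [0.002, 0.061, 0.998, -0.002]
wrist_force: [-0.1, 0.6, -2.8]
opening: 0.331
grasp_force: 59.4
```

```bash
python3 - <<'E'
from h import *
c=cam('top'); s=cam('scene'); np.savez('t2.npz',**c); np.savez('s2.npz',**s); print(ctrl.get_obs()['eef_pos'])
cv2.imwrite('pics/c4.png',np.hstack([cv2.resize(c['img'][230:330,400:500,::-1],(400,400)),cv2.resize(s['img'][190:290,140:240,::-1],(400,400))]))
E
```

```text
[ 0.42620926 -0.30496788  0.21873676]
```

View pics/c4.png

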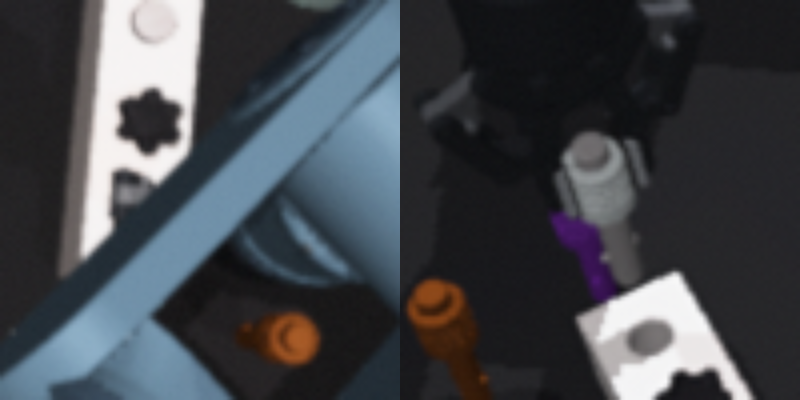

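Pin in the fingers, upright (scene button at (187,227)), block hole empty. Now to the bracket.

```bash
python3 - <<'E'
from h import *
s=dict(np.load('s2.npz')); print(ray(s,187.5,226.8,.2324))
P=pts(s); q=P[(np.hypot(P[...,0]-.427,P[...,1]+.306)<.012)&(P[...,2]>.228)&(P[...,2]<.238)]; print(len(q),q.mean(0))
go(.563,-.0784,.2187,83)
E
```

```text
[ 0.43035198 -0.30571898  0.2324    ]
64 [ 0.42910346 -0.30686257  0.23286855]
shift [-1.084e-01  2.414e-01  2.000e-04] turn [ 0.07 -0.08  0.06]
```

servo_tool --series "1 -0.012 0.026 0 0 0 0; 1 -0.025 0.055 0 0 0 0; 1 -0.038 0.085 0 0 0 0; 1 -0.051 0.114 0 0 0 0; 1 -0.064 0.143 0 0 0 0; 1 -0.077 0.172 0 0 0 0; 1 -0.09 0.2 0 0 0 0; 1 -0.1 0.223 0 0 0 0; 1 -0.1084 0.2414 0 0 0 0; 1 -0.1084 0.2414 0 0 0 0; 1 -0.1084 0.2414 0 0 0 0; 1 -0.1084 0.2414 0 0 0 0"

```text
time_s: 10.73
eef_pos: [0.5625, -0.0791, 0.2181]
eef_rot: [-0.002, 0.06, 0.998, 0.0]
wrist_force: [-0.4, -0.2, -2.4]
opening: 0.331
grasp_force: 59.6
```

```bash
python3 - <<'E'
from h import *
go(.563,-.0784,.1767,83); o=ctrl.get_obs(); print(o['eef_pos'])
c=cam('top'); s=cam('scene'); np.savez('t3.npz',**c); np.savez('s3.npz',**s)
P=pts(s); z=o['eef_pos'][2]+.0137
q=P[(np.hypot(P[...,0]-.564,P[...,1]+.078)<.012)&(abs(P[...,2]-z)<.006)]; print(z,len(q),q.mean(0))
cv2.imwrite('pics/c5.png',np.hstack([cv2.resize(c['img'][190:290,300:400,::-1],(400,400)),cv2.resize(s['img'][180:280,265:365,::-1],(400,400),interpolation=cv2.INTER_CUBIC)]))
E
```

```text
shift [-0.0005  0.0007  0.0414] turn [ 0.01 -0.19  0.07]
[ 0.56254999 -0.07909607  0.21807782]
0.23177781730940422 50 [ 0.56590528 -0.08106495  0.23123549]
```

View pics/c5.png

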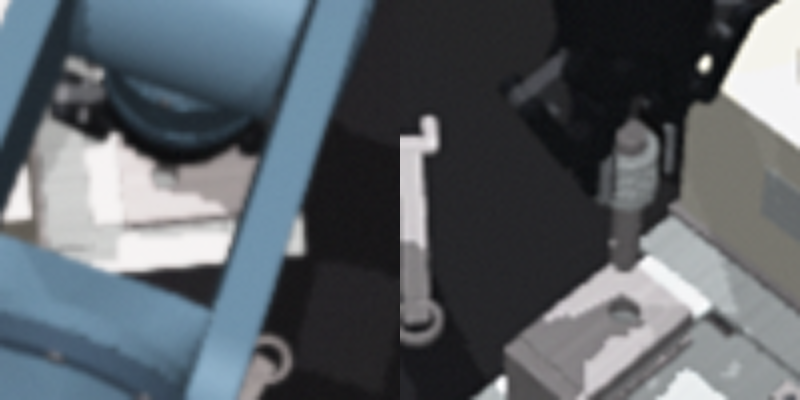

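```bash
python3 - <<'E'
from h import *
s=dict(np.load('s3.npz'))
print(ray(s,321.2,245.5,.1217),ray(s,320.7,257,.078))
P=pts(s)
for z in(.13,.14,.15,.165,.185,.2):
    q=P[(np.hypot(P[...,0]-.5635,P[...,1]+.079)<.025)&(abs(P[...,2]-z)<.005)]
    v,u=np.nonzero((np.hypot(P[...,0]-.5635,P[...,1]+.079)<.025)&(abs(P[...,2]-z)<.005)); print(z,len(q),q.mean(0).round(4),(u.min()+u.max())/2,v.mean(), ray(s,(u.min()+u.max())/2,v.mean(),z))
E
```

```text
[ 0.56386966 -0.07858549  0.1217    ] [ 0.56335216 -0.07810942  0.078     ]
0.13 17 [ 0.5664 -0.085   0.1302] 320.0 245.35294117647058 [ 0.56661547 -0.08454707  0.13      ]
0.14 20 [ 0.5677 -0.0835  0.1397] 320.5 242.7 [ 0.56749999 -0.08421642  0.14      ]
0.15 26 [ 0.5673 -0.085   0.1503] 320.5 239.8846153846154 [ 0.56746699 -0.08451795  0.15      ]
0.165 22 [ 0.5681 -0.0848  0.1645] 321.0 235.86363636363637 [ 0.56865939 -0.08464994  0.165     ]
0.185 8 [ 0.5717 -0.0887  0.1885] 321.0 230.625 [ 0.56993878 -0.0864055   0.185     ]
0.2 54 [ 0.5731 -0.0833  0.2004] 323.5 226.05555555555554 [ 0.57303675 -0.08290471  0.2       ]
```

servo_tool --series "1 -0.0005 0.001 0.01 0 0 0; 1 -0.0005 0.001 0.025 0 0 0; 1 -0.0005 0.001 0.038 0 0 0; 1 -0.0005 0.001 0.038 0 0 0; 1 -0.0005 0.001 0.038 0 0 0"

```text
time_s: 11.25
eef_pos: [0.5633, -0.0784, 0.1806]
eef_rot: [-0.001, 0.061, 0.998, 0.0]
wrist_force: [-0.1, 0.2, -2.2]
opening: 0.332
grasp_force: 59.6
```

servo_tool --series "1 0 0 0.002 0 0 0; 1 0 0 0.003 0 0 0; 1 0 0 0.004 0 0 0; 1 0 0 0.005 0 0 0; 1 0 0 0.006 0 0 0; 1 0 0 0.006 0 0 0"

```text
time_s: 11.75
eef_pos: [0.5642, -0.0781, 0.1758]
eef_rot: [0.0, 0.061, 0.998, 0.0]
wrist_force: [0.4, -0.5, -2.0]
opening: 0.332
grasp_force: 59.6
```

servo_tool --series "1 0 0 0.001 0 0 0; 1 0 0 0.002 0 0 0; 1 0 0 0.003 0 0 0; 1 0 0 0.003 0 0 0; 1 0 0 0.003 0 0 0"

```text
time_s: 12.17
eef_pos: [0.5641, -0.0781, 0.1726]
eef_rot: [-0.0, 0.06, 0.998, 0.0]
wrist_force: [-1.0, 0.0, -1.9]
opening: 0.33
grasp_force: 59.7
```

servo_tool --series "1 0 0 0.001 0 0 0; 1 0 0 0.002 0 0 0; 1 0 0 0.002 0 0 0; 1 0 0 0.002 0 0 0"

```text
time_s: 12.5
eef_pos: [0.564, -0.078, 0.1708]
eef_rot: [-0.0, 0.061, 0.998, 0.0]
wrist_force: [-2.1, -0.2, -0.1]
opening: 0.334
grasp_force: 59.9
```

servo_tool --series "1 0.0007 0 0 0 0 0; 1 0.0007 0 0.001 0 0 0; 1 0.0007 0 0.002 0 0 0; 1 0.0007 0 0.002 0 0 0; 1 0.0007 0 0.002 0 0 0"

```text
time_s: 12.92
eef_pos: [0.5632, -0.0779, 0.1684]
eef_rot: [-0.0, 0.061, 0.998, 0.0]
wrist_force: [-2.6, 2.3, -0.2]
opening: 0.333
grasp_force: 59.9
```

servo_tool --series "1 0 0 0.001 0 0 0; 1 0 0 0.002 0 0 0; 1 0 0 0.002 0 0 0"

```text
time_s: 13.17
eef_pos: [0.5632, -0.0779, 0.1663]
eef_rot: [-0.0, 0.061, 0.998, 0.0]
wrist_force: [-2.9, 1.4, -1.5]
opening: 0.334
grasp_force: 59.8
```

servo_tool --series "1 0.0005 0.0002 0.001 0 0 0; 1 0.0005 0.0002 0.002 0 0 0; 1 0.0005 0.0002 0.003 0 0 0; 1 0.0005 0.0002 0.004 0 0 0; 1 0.0005 0.0002 0.005 0 0 0; 1 0.0005 0.0002 0.006 0 0 0; 1 0.0005 0.0002 0.006 0 0 0"

```text
time_s: 13.75
eef_pos: [0.5629, -0.0778, 0.1605]
eef_rot: [-0.0, 0.061, 0.998, -0.0]
wrist_force: [-2.7, 0.9, -1.2]
opening: 0.333
grasp_force: 59.8
```

servo_tool --series "1 0 0 0.001 0 0 0; 1 0 0 0.002 0 0 0; 1 0 0 0.003 0 0 0; 1 0 0 0.003 0 0 0"

```text
time_s: 14.08
eef_pos: [0.5629, -0.0778, 0.1575]
eef_rot: [-0.0, 0.061, 0.998, -0.0]
wrist_force: [-3.2, 1.4, -1.4]
opening: 0.336
grasp_force: 59.8
```

servo_tool --series "1 0.0003 0 0.001 0 0 0; 1 0.0003 0 0.002 0 0 0; 1 0.0003 0 0.003 0 0 0; 1 0.0003 0 0.003 0 0 0"

```text
time_s: 14.42
eef_pos: [0.5627, -0.0778, 0.1545]
eef_rot: [-0.0, 0.061, 0.998, 0.0]
wrist_force: [-1.3, -0.0, -1.6]
opening: 0.332
grasp_force: 59.8
```

servo_tool --series "1 0 0 0.001 0 0 0; 1 0 0 0.002 0 0 0; 1 0 0 0.003 0 0 0; 1 0 0 0.003 0 0 0"

```text
time_s: 14.75
eef_pos: [0.5627, -0.0778, 0.1515]
eef_rot: [-0.0, 0.061, 0.998, -0.0]
wrist_force: [-1.3, 1.2, -1.7]
opening: 0.331
grasp_force: 59.8
```

servo_tool --series "1 0 0 0.001 0 0 0; 1 0 0 0.0015 0 0 0; 1 0 0 0.0015 0 0 0"

```text
time_s: 15.0
eef_pos: [0.5627, -0.0778, 0.1501]
eef_rot: [-0.0, 0.061, 0.998, 0.0]
wrist_force: [-3.3, 0.7, -0.6]
opening: 0.338
grasp_force: 59.8
```

servo_tool --series "1 0 0 0.0005 0 0 0; 1 0 0 0.001 0 0 0; 1 0 0 0.001 0 0 0"

```text
time_s: 15.25
eef_pos: [0.5628, -0.0778, 0.1493]
eef_rot: [0.0, 0.061, 0.998, -0.0]
wrist_force: [-2.6, 0.4, -0.4]
opening: 0.331
grasp_force: 59.8
```

servo_tool --series "0.2 0 0 0 0 0 0; 0 0 0 0 0 0 0; -0.3 0 0 0 0 0 0; -0.6 0 0 0 0 0 0; -0.6 0 0 0 0 0 0; -0.6 0 0 -0.015 0 0 0; -0.6 0 0 -0.035 0 0 0; -0.6 0 0 -0.06 0 0 0; -0.6 0 0 -0.06 0 0 0; 1 0 0 -0.06 0 0 0; 1 0 0 -0.06 0 0 0; 1 0 0 -0.06 0 0 0"

```text
time_s: 16.25
eef_pos: [0.5621, -0.0775, 0.208]
eef_rot: [-0.001, 0.061, 0.998, 0.0]
wrist_force: [-0.5, 0.4, 0.4]
opening: 0.382
grasp_force: 0.0
```

servo_tool --series "1 0 0 0 0 0 0; 1 0 0 0 0 0 0; 1 0 0 0 0 0 0; 1 0 0 0 0 0 0; 1 0 0 0 0 0 0"

```text
time_s: 16.67
eef_pos: [0.5627, -0.0778, 0.2091]
eef_rot: [-0.0, 0.061, 0.998, 0.0]
wrist_force: [-0.2, -0.8, 0.1]
opening: 0.001
grasp_force: 0.0
```

```bash
python3 - <<'E'
from h import *
s=cam('scene'); P=pts(s)
m=(np.hypot(P[...,0]-.564,P[...,1]+.078)<.014)&(abs(P[...,2]-.163)<.004); q=P[m]; print(len(q),q.mean(0),cv2.minEnclosingCircle(q[:,:2].astype(np.float32)))
m=(np.hypot(P[...,0]-.564,P[...,1]+.078)<.02)&(P[...,2]>.14)&(P[...,2]<.2);print(np.histogram(P[m][:,2],np.arange(.14,.2,.004)))
cv2.imwrite('pics/c6.png',cv2.resize(s['img'][200:280,280:360,::-1],(480,480),interpolation=cv2.INTER_CUBIC))
go(.5628,-.0780,.19,83)
E
```

```text
51 [ 0.56404522 -0.07912522  0.1624559 ] ((0.5634390115737915, -0.07849221676588058), 0.009908161126077175)
(array([11, 17, 25, 55, 16, 34, 10,  0,  0,  0,  0,  2, 10, 16]), array([0.14 , 0.144, 0.148, 0.152, 0.156, 0.16 , 0.164, 0.168, 0.172,
       0.176, 0.18 , 0.184, 0.188, 0.192, 0.196]))
shift [-0.0001 -0.0002  0.0192] turn [-0.   -0.01  0.06]
```

View pics/c6.png

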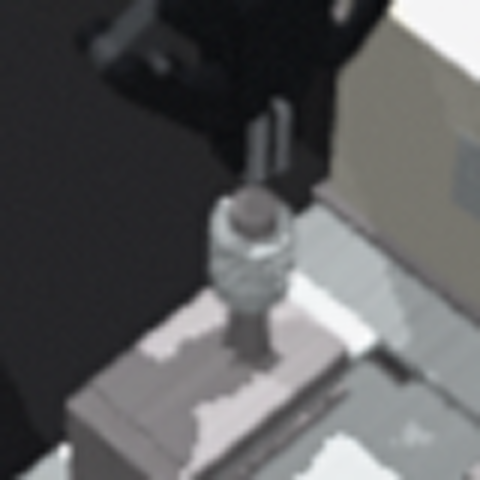

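Pin stands upright in the bracket, button (255,210) just under the shut fingertips. Pressing gently.

servo_tool --series "1 -0.0003 -0.0003 0.006 0 0 0; 1 -0.0003 -0.0003 0.012 0 0 0; 1 -0.0003 -0.0003 0.016 0 0 0; 1 -0.0003 -0.0003 0.018 0 0 0; 1 -0.0003 -0.0003 0.018 0 0 0; 1 -0.0003 -0.0003 0.018 0 0 0"

```text
time_s: 17.22
eef_pos: [0.5629, -0.078, 0.191]
eef_rot: [-0.0, 0.061, 0.998, 0.0]
wrist_force: [-0.2, 0.2, -0.1]
opening: 0.002
grasp_force: 0.0
```

servo_tool --series "1 0 0 0.001 0 0 0; 1 0 0 0.002 0 0 0; 1 0 0 0.003 0 0 0; 1 0 0 0.0035 0 0 0; 1 0 0 0.0035 0 0 0"

```text
time_s: 17.63
eef_pos: [0.5632, -0.0781, 0.188]
eef_rot: [0.0, 0.061, 0.998, -0.0]
wrist_force: [-0.1, -0.1, 0.4]
opening: -0.002
grasp_force: 0.2
```

servo_tool --series "1 0 0 0.0005 0 0 0; 1 0 0 0.001 0 0 0; 1 0 0 0.0015 0 0 0; 1 0 0 0.0015 0 0 0"

```text
time_s: 17.97
eef_pos: [0.5639, -0.0784, 0.1875]
eef_rot: [0.001, 0.061, 0.998, -0.0]
wrist_force: [-0.1, -0.5, 5.8]
opening: 0.002
grasp_force: 3.1
```

servo_tool --series "1 0 0 0.0007 0 0 0; 1 0 0 0.0014 0 0 0; 1 0 0 0.002 0 0 0; 1 0 0 0.002 0 0 0"

```text
time_s: 18.3
eef_pos: [0.5645, -0.0786, 0.1865]
eef_rot: [0.002, 0.061, 0.998, -0.001]
wrist_force: [-0.9, 0.6, 10.6]
opening: 0.007
grasp_force: 5.1
```

servo_tool --series "1 0 0 0.0007 0 0 0; 1 0 0 0.0014 0 0 0; 1 0 0 0.002 0 0 0; 1 0 0 0.002 0 0 0"

```text
time_s: 18.63
eef_pos: [0.5644, -0.0784, 0.1844]
eef_rot: [0.002, 0.061, 0.998, -0.0]
wrist_force: [-0.0, 1.4, 8.3]
opening: 0.002
grasp_force: 4.0
```

servo_tool --series "1 0 0 0.0005 0 0 0; 1 0 0 0.001 0 0 0; 1 0 0 0.0015 0 0 0; 1 0 0 0.0015 0 0 0"

```text
time_s: 18.97
eef_pos: [0.563, -0.0781, 0.1808]
eef_rot: [0.0, 0.061, 0.998, -0.0]
wrist_force: [0.6, 0.7, 3.2]
opening: -0.005
grasp_force: 1.5
```

```bash
python3 - <<'E'
from h import *
s=cam('scene'); P=pts(s); o=ctrl.get_obs(); print(o['eef_pos'],o['wrist_force'])
m=(np.hypot(P[...,0]-.564,P[...,1]+.078)<.016)&(P[...,2]>.08)&(P[...,2]<.2);print(np.histogram(P[m][:,2],np.arange(.08,.2,.004))[0])
cv2.imwrite('pics/c7.png',cv2.resize(s['img'][200:280,280:360,::-1],(480,480),interpolation=cv2.INTER_CUBIC))
E
```

```text
[ 0.56298682 -0.07808849  0.18071472] [-0.43113158 -0.64668849  2.96546348]
[ 9  7  5  9 10  3  0  0  7 15 18 10 15 14 15 14 36 39  9  2 11 14 18 11
 22 15 16  9  8]
```

View pics/c7.png

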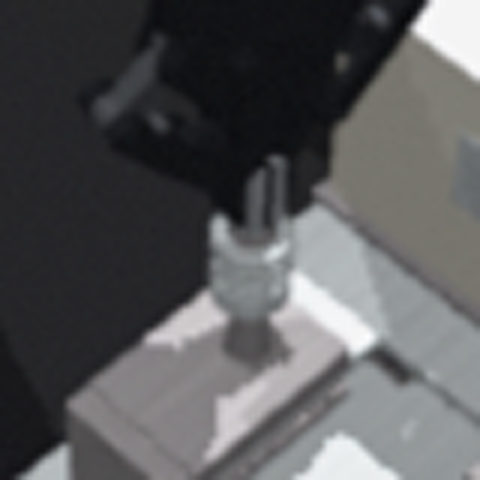

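Fingertips rest on the button, handle top has come down about 4 mm; pin sliding in. Continue slowly.

servo_tool --series "1 0 0 0.0005 0 0 0; 1 0 0 0.001 0 0 0; 1 0 0 0.0015 0 0 0; 1 0 0 0.002 0 0 0; 1 0 0 0.0025 0 0 0; 1 0 0 0.003 0 0 0"

```text
time_s: 19.52
eef_pos: [0.563, -0.0781, 0.1777]
eef_rot: [-0.0, 0.061, 0.998, -0.0]
wrist_force: [0.5, 0.2, 3.0]
opening: 0.0
grasp_force: 1.7
```

servo_tool --series "1 0 0 0.0005 0 0 0; 1 0 0 0.001 0 0 0; 1 0 0 0.0015 0 0 0; 1 0 0 0.002 0 0 0; 1 0 0 0.0025 0 0 0; 1 0 0 0.003 0 0 0"

```text
time_s: 20.02
eef_pos: [0.563, -0.0781, 0.1747]
eef_rot: [-0.0, 0.061, 0.998, -0.0]
wrist_force: [-1.5, 1.1, 1.7]
opening: 0.003
grasp_force: 1.1
```

servo_tool --series "1 0 0 0.0005 0 0 0; 1 0 0 0.001 0 0 0; 1 0 0 0.0015 0 0 0; 1 0 0 0.002 0 0 0; 1 0 0 0.0025 0 0 0; 1 0 0 0.003 0 0 0; 1 0 0 0.0035 0 0 0; 1 0 0 0.004 0 0 0"

```text
time_s: 20.68
eef_pos: [0.5635, -0.0783, 0.1713]
eef_rot: [0.001, 0.061, 0.998, -0.0]
wrist_force: [-1.1, -1.2, 6.6]
opening: -0.003
grasp_force: 3.7
```

servo_tool --series "1 0 0 0.0005 0 0 0; 1 0 0 0.001 0 0 0; 1 0 0 0.0015 0 0 0; 1 0 0 0.002 0 0 0; 1 0 0 0.0025 0 0 0; 1 0 0 0.003 0 0 0"

```text
time_s: 21.18
eef_pos: [0.5646, -0.0787, 0.1701]
eef_rot: [0.002, 0.061, 0.998, -0.001]
wrist_force: [-1.5, 0.0, 13.7]
opening: -0.001
grasp_force: 6.8
```

servo_tool --series "1 0 0 0.0005 0 0 0; 1 0 0 0.001 0 0 0; 1 0 0 0.0015 0 0 0; 1 0 0 0.002 0 0 0"

```text
time_s: 21.52
eef_pos: [0.5643, -0.0788, 0.1677]
eef_rot: [0.002, 0.061, 0.998, -0.001]
wrist_force: [-1.0, -0.3, 10.4]
opening: 0.002
grasp_force: 5.2
```

servo_tool --series "1 0 0 0.0005 0 0 0; 1 0 0 0.001 0 0 0; 1 0 0 0.0015 0 0 0; 1 0 0 0.002 0 0 0"

```text
time_s: 21.85
eef_pos: [0.5627, -0.0779, 0.1634]
eef_rot: [-0.0, 0.061, 0.998, 0.0]
wrist_force: [-0.8, 0.1, 0.9]
opening: -0.002
grasp_force: 0.6
```

servo_tool --series "1 0 0 0.0005 0 0 0; 1 0 0 0.001 0 0 0; 1 0 0 0.0015 0 0 0; 1 0 0 0.002 0 0 0"

```text
time_s: 22.18
eef_pos: [0.5628, -0.0779, 0.1614]
eef_rot: [-0.0, 0.061, 0.998, 0.0]
wrist_force: [0.2, 0.0, 0.9]
opening: -0.0
grasp_force: 0.3
```

servo_tool --series "1 0 0 0.0005 0 0 0; 1 0 0 0.001 0 0 0; 1 0 0 0.0015 0 0 0; 1 0 0 0.002 0 0 0"

```text
time_s: 22.52
eef_pos: [0.5637, -0.0784, 0.1607]
eef_rot: [0.001, 0.061, 0.998, -0.0]
wrist_force: [-0.9, 0.2, 7.8]
opening: -0.001
grasp_force: 3.5
```

servo_tool --series "1 0 0 0.0005 0 0 0; 1 0 0 0.001 0 0 0; 1 0 0 0.0015 0 0 0; 1 0 0 0.0015 0 0 0"

```text
time_s: 22.85
eef_pos: [0.5641, -0.0785, 0.1601]
eef_rot: [0.001, 0.061, 0.998, -0.0]
wrist_force: [-1.0, 0.8, 9.3]
opening: -0.004
grasp_force: 4.7
```

servo_tool --series "1 0 0 0.0005 0 0 0; 1 0 0 0.001 0 0 0; 1 0 0 0.0015 0 0 0; 1 0 0 0.0015 0 0 0"

```text
time_s: 23.18
eef_pos: [0.5644, -0.0786, 0.1591]
eef_rot: [0.002, 0.061, 0.998, -0.001]
wrist_force: [-2.2, 1.0, 11.6]
opening: 0.0
grasp_force: 6.0
```

servo_tool --series "1 0 0 0.0005 0 0 0; 1 0 0 0.001 0 0 0; 1 0 0 0.0015 0 0 0; 1 0 0 0.0015 0 0 0"

```text
time_s: 23.52
eef_pos: [0.5643, -0.0783, 0.1575]
eef_rot: [0.002, 0.061, 0.998, -0.0]
wrist_force: [-1.9, 0.9, 11.5]
opening: 0.001
grasp_force: 6.0
```

servo_tool --series "1 0 0 0.0005 0 0 0; 1 0 0 0.001 0 0 0; 1 0 0 0.0015 0 0 0; 1 0 0 0.0015 0 0 0"

```text
time_s: 23.85
eef_pos: [0.5631, -0.0781, 0.1539]
eef_rot: [0.0, 0.061, 0.998, -0.0]
wrist_force: [-0.2, 0.2, 1.3]
opening: -0.002
grasp_force: 0.7
```

servo_tool --series "1 0 0 0.0005 0 0 0; 1 0 0 0.001 0 0 0; 1 0 0 0.0015 0 0 0; 1 0 0 0.0015 0 0 0"

```text
time_s: 24.18
eef_pos: [0.5631, -0.0782, 0.1522]
eef_rot: [0.0, 0.061, 0.998, -0.0]
wrist_force: [-0.2, -0.2, 2.7]
opening: 0.0
grasp_force: 1.3
```

servo_tool --series "1 0 0 0.0005 0 0 0; 1 0 0 0.001 0 0 0; 1 0 0 0.0015 0 0 0; 1 0 0 0.0015 0 0 0"

```text
time_s: 24.52
eef_pos: [0.5627, -0.078, 0.1503]
eef_rot: [-0.0, 0.061, 0.998, 0.0]
wrist_force: [-0.8, 0.4, -0.5]
opening: -0.0
grasp_force: 0.0
```

servo_tool --series "1 0 0 0.0005 0 0 0; 1 0 0 0.001 0 0 0; 1 0 0 0.0015 0 0 0; 1 0 0 0.0015 0 0 0"

```text
time_s: 24.85
eef_pos: [0.5629, -0.078, 0.1491]
eef_rot: [-0.0, 0.061, 0.998, 0.0]
wrist_force: [-0.5, -0.2, -0.0]
opening: -0.003
grasp_force: 0.0
```

servo_tool --series "1 0 0 0.0005 0 0 0; 1 0 0 0.001 0 0 0; 1 0 0 0.0015 0 0 0; 1 0 0 0.0015 0 0 0"

```text
time_s: 25.18
eef_pos: [0.5632, -0.0781, 0.1486]
eef_rot: [0.0, 0.06, 0.998, -0.0]
wrist_force: [-2.4, 1.6, 8.5]
opening: -0.002
grasp_force: 3.7
```

servo_tool --series "1 0 0 0.0005 0 0 0; 1 0 0 0.001 0 0 0; 1 0 0 0.001 0 0 0"

```text
time_s: 25.43
eef_pos: [0.5632, -0.0781, 0.1477]
eef_rot: [0.0, 0.06, 0.998, -0.0]
wrist_force: [-2.6, 1.5, 8.7]
opening: -0.001
grasp_force: 4.1
```

servo_tool --series "1 0 0 0.0005 0 0 0; 1 0 0 0.001 0 0 0; 1 0 0 0.0015 0 0 0; 1 0 0 0.002 0 0 0; 1 0 0 0.002 0 0 0"

```text
time_s: 25.85
eef_pos: [0.5633, -0.0781, 0.146]
eef_rot: [0.0, 0.06, 0.998, -0.0]
wrist_force: [-4.4, 1.3, 9.8]
opening: -0.003
grasp_force: 5.0
```

servo_tool --series "1 0 0 0.0005 0 0 0; 1 0 0 0.001 0 0 0; 1 0 0 0.0015 0 0 0; 1 0 0 0.0015 0 0 0; 1 0 0 0.0015 0 0 0"

```text
time_s: 26.27
eef_pos: [0.5633, -0.0781, 0.1448]
eef_rot: [0.0, 0.06, 0.998, -0.0]
wrist_force: [-5.3, 1.7, 11.9]
opening: -0.001
grasp_force: 5.6
```

servo_tool --series "1 0 0 0.0004 0 0 0; 1 0 0 0.0008 0 0 0; 1 0 0 0.0012 0 0 0; 1 0 0 0.0012 0 0 0"

```text
time_s: 26.6
eef_pos: [0.5633, -0.0781, 0.1437]
eef_rot: [0.0, 0.06, 0.998, -0.0]
wrist_force: [-4.5, 1.3, 11.9]
opening: -0.001
grasp_force: 6.2
```

servo_tool --series "1 0 0 0.0004 0 0 0; 1 0 0 0.0008 0 0 0; 1 0 0 0.0008 0 0 0; 1 0 0 0.0008 0 0 0"

```text
time_s: 26.93
eef_pos: [0.5634, -0.0782, 0.1431]
eef_rot: [0.0, 0.06, 0.998, -0.0]
wrist_force: [-5.7, 1.0, 13.2]
opening: 0.003
grasp_force: 6.6
```

servo_tool --series "1 0 0 -0.003 0 0 0; 1 0 0 -0.006 0 0 0; 1 0 0 -0.012 0 0 0; 1 0 0 -0.03 0 0 0; 1 0 0 -0.06 0 0 0; 1 0 0 -0.1 0 0 0; 1 0 0 -0.12 0 0 0; 1 0 0 -0.12 0 0 0; 1 0 0 -0.12 0 0 0"

```text
time_s: 27.68
eef_pos: [0.5638, -0.0784, 0.2628]
eef_rot: [0.002, 0.061, 0.998, -0.0]
wrist_force: [-0.7, 0.2, -0.9]
opening: -0.001
grasp_force: 0.0
```

```bash
python3 - <<'E'
from h import *
s=cam('scene'); P=pts(s)
d=np.hypot(P[...,0]-.5635,P[...,1]+.0785)
m=(d<.0135)&(P[...,2]>.08)&(P[...,2]<.18);print(np.histogram(P[m][:,2],np.arange(.08,.14,.003)))
m=(d<.013)&(abs(P[...,2]-.124)<.004); q=P[m]; print(len(q),q.mean(0),np.median(q[:,2]),cv2.minEnclosingCircle(q[:,:2].astype(np.float32)))
cv2.imwrite('pics/c8.png',cv2.resize(s['img'][200:280,280:360,::-1],(480,480),interpolation=cv2.INTER_CUBIC))
E
```

```text
(array([ 5,  5,  3,  6,  4,  5,  4,  5,  5,  5, 13, 31,  8,  8, 34,  8,  0,
        0,  0,  0]), array([0.08 , 0.083, 0.086, 0.089, 0.092, 0.095, 0.098, 0.101, 0.104,
       0.107, 0.11 , 0.113, 0.116, 0.119, 0.122, 0.125, 0.128, 0.131,
       0.134, 0.137, 0.14 ]))
47 [ 0.56331578 -0.07948358  0.1238394 ] 0.12376077228599947 ((0.5635899901390076, -0.07927268743515015), 0.009040097706019878)
```

View pics/c8.png

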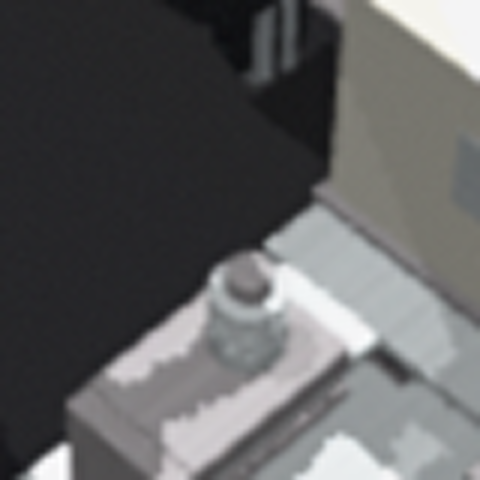

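The handle sits on the bracket. Its top is at 114 mm and the button top at 124 mm (crop (248,275)), so the pin is home with the button out and the gripper is clear.

```bash
python3 -c "
from bench import ctrl
print(ctrl.hand_in())"
```

```text
the job is handed in; nothing more can be done
None
```

The bath is locked: the ball-lock pin is fully home through bracket and tongue with its button back up, and the job is handed in at about 28 s; hand-in gave no verdict, so this rests on my last camera check.

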